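# Third hand at the dispenser jig: shoot the stop bolt and hold the axle block against it

### The job

Slide the jig's barrel bolt fully home into its brass keeper so that it bars the lane, then take the wooden axle block from the bench, set it flat in the lane on the jig board and push it square against the bolt. Keep pressing gently and steadily with about 8 N, the sprung gate pushed back so that its red pointer stands at the green mark (never harder than 20 N), and finish while still holding it there for your colleague, who will screw on the foot. Leave the other things on the bench where they are.

Things in the scene. Friction and masses are not known exactly. Their poses are not given: they have to be found in the camera images.
- jig: the fixed jig: plywood board 240 mm (x) by 300 mm (y) by 18 mm; origin at the centre of its underside, axes as lane, which lies 54 mm ahead and 50 mm to the right of it (54, -50, 18). Two dark rails, 10 mm high and 12 mm wide, flank the lane 56 mm to either side of its middle (100 mm clear between them); they end 29 mm before the bolt.
- lane (a point): point fixed on the jig, on the board's top (18 mm above the bench), in the middle of the lane, right below the near face of the shot bolt with the gate at rest. x runs along the lane away from the robot (the pressing direction), y to the left across the lane, z up. The jig's place and yaw differ from run to run.
- gate (a joint): travel in m of the sprung gate, which carries bolt, barrel and keeper, along lane +x: 0 at rest, stop at 0.016. Spring 1000 N/m, 0.2 N of friction: 0.008 means about 8 N of push on the bolt. A red pointer on its back, in the lane's middle, moves over a fixed green mark on the board; the tip is over the mark from 5.5 to 11 mm of travel.
- bolt (a joint): travel in m of the bolt in its barrel: 0 fully drawn, 0.070 fully home (end stop). It slides along lane -y, towards the keeper; about 2 N of friction, no spring; it stays where it is left. The bolt is a square steel bar 12 x 12 mm, 200 mm long, 3.5 to 15.5 mm above the board.
- bolt_knob (a point): point on the axis of the bolt's upright black knob (14 mm across), 42 mm above the board; the knob's top is 53.5 mm above it. Knob at lane y = +160 mm when the bolt is drawn, +90 mm when home; lane x = +6 mm plus the gate's travel. The aluminium barrel below it is 24 mm wide (x), ends 19 mm above the board and reaches from lane y = +54 to +189 mm.
- keeper (a point): middle of the brass keeper's top, 20 mm above the board at lane y = -66 mm; keeper 24 mm (x) by 26 mm (y). The bolt's end enters it from the lane.
- block_mid (a point): centre, 35 mm above its underside, of the loose mid-brown wooden axle block, 0.1 to 0.17 kg, upright on the bench. Foot 60 mm (x) by 80 mm (y), 16 mm thick; post 30 mm (x) by 44 mm (y) on its middle, up to 70 mm, notch 16 mm wide, 18 mm deep in its top. Same either way round: either 80 mm edge goes against the bolt, its y along lane y. Grip the post across 30 or 44 mm.
- reel: cardboard tape core lying flat, ring 90 mm outside, 32 mm high; origin at the centre of its underside. Leave alone.
- vial_a: amber bottle with black cap, 36 mm across, 85 mm high, at the left of the jig; origin at the centre of its base. Leave alone.
- vial_b: a second such amber bottle. Leave alone.
- screwdriver: screwdriver lying at the left of the jig. Leave alone.
Things that resemble listed ones, but are neither listed nor needed, are in the scene too. What is meant by the part that bears block_mid is not black, pink or purple, and is the smaller of those in its own colour.

How it is judged:
By the outcome, as a careful person would: the job done as asked, in the order asked, and still so for the second after the job is handed in, while the arm keeps its last pose, push and grip.
It also fails if it takes over 54 s, if anything falls off the work surface, if the arm or the gripper's body presses on something with over 40 N, if the wrist force passes 120 N, or if a joint passes its speed limit or range.

### The arm

A 6-joint arm with a two-finger parallel gripper is mounted at the origin on the work surface. World frame = base frame: x ahead of the robot, y to its left, z up, the work surface at z = 0. Lengths are in mm, angles in rad, forces in N, time in s.
With the tool pointing down it reaches from about 350 to 800 mm from the base axis. Payload 7.3 kg.
Tool frame: the origin (TCP) lies at the very end of the fingers, on their centre line; the grasp point (between the pads) lies 19 mm behind it; z points along the fingers, y is the line along which they close (so a half turn about z gives the same grasp; the last joint's range is limited). The gripper opens to 85 mm and grips with 20 to 120 N. Pads are 22 mm wide; open, the fingers measure 114 mm over their backs; the gripper's body (76 mm by 85 mm) begins 54 mm behind the grasp point. The pads swing forward as they close: fully open they stand 13 mm farther back than shut.
Start: joints at [-1.252, 0.342, 1.524, -0, 1.275, -0.146], TCP at [235.352, -469.312, 231.322] pointing down, gripper open.
Joint ranges: [-2.53, 2.53], [-0.77, 2.02], [0.04, 2.7], [-1, 4.14], [0.28, 2.66], [-3.11, 3.11]. Speed limits (rad/s): [2.57, 2.57, 3.14, 3.14, 3.14, 3.14].

### API

Orientations are given as a unit quaternion [w, x, y, z].
In Python, from cell import arm, optics gives the robot as it stands.
- The arm moves only by the tool send_rows, never from a script. Its arguments are lists of equal length, an entry for each row: "translation": the shift along the world's x, y, z as a fraction of full scale, a list of three; "dr": the turn, a rotation vector about the world's x, y, z as a fraction of full scale, a list of three. In form: {"translation": [[dx, dy, dz], ...], "dr": [[rx, ry, rz], ...]}. A call has 1 to 5 rows; each row is the pose to reach, as a shift and turn from the pose commanded when the call began; what a row does not reach only later rows make up. Full scale, the value 1, is 100 mm for a shift and 30 degrees for a turn. A row lasts 1/10 s, in which the tool goes at most 50 mm and 8.59 degrees, less where a joint would pass 70% of its speed; a pose out of reach is approached as far as the arm can. A call with a number of a shift or a turn outside -1 to 1 is refused whole. A call with a gripper value outside its range is refused whole. "jaw" is the gripper command: -1 is shut, 1 is fully open, values between are in proportion, set as the call begins (left out, the last holds). The fingers move at their own pace and stop on an object; "force" is the grip in N (left out, the last holds). Time passes only in rows, so rows that repeat a pose let the fingers close. It gives the time, the measured TCP pose, the force, the opening and the grip force at its end, in the units of the state.
- arm.sense(): the state, without advancing time (a new reading comes with each control period).
- optics.snapshot(name): name is "scene" or "side" or "wrist"; returns a dict with "pixels" (420x560x3 uint8, red, green, blue), "fx", "fy", "cx", "cy" (pixels), "rvec" (rotation vector, rad) and "tvec" (3), from world to camera coordinates, as OpenCV has them; the wrist camera has in their place "hand_eye" (4x4, takes a point from camera to tool coordinates, whose origin is the TCP and whose axes are the flange's). Camera axes: x right, y down, z forward; pixel columns grow to the right and rows downward; lengths in mm; the calibration is good to about 2 mm. A picture is of the moment at which its call begins: read the wrist's pose just before it. There is no depth.
- arm.hand_in(): hands the job in; it is judged then, once.
The state is a dict: "time_s": time; "joints": joint angles; "joint_vel": joint speeds; "effort": joint torques, N m; "ee_pos": TCP position; "orientation": TCP orientation; "ft_force": force on the tool from outside, world axes, zero at the start; "ft_torque": the same for the moment, N m; "width": opening from 0.0 (shut) to 1.0 (fully open); "gripper_force": force on a finger pad.
Only numpy, scipy, OpenCV 4.12 (cv2) and the standard library are available. Lean on these libraries where they do the work, as an engineer would, in place of code of your own. Each camera call takes 0.05 s, during which the arm holds its last target. There are 200 camera calls.

## Working session

There is one attempt and no reset: what is moved stays moved. The work goes in short steps, Python scripts to look and compute and a tool call to move; the robot and the scene stay as the last step left them, time stands still between calls to the robot, and variables do not carry over. Pictures are saved under pics/ and viewed, at most 10 in all, crops included, and the job is handed in when it is done.

Besides the shell and the picture viewer there is one more tool, called after "Emit:" in YAML: its name, and indented under it one key for each argument. send_rows: Moves the arm, as the interface text tells. Its arguments: {"type":"object","properties":{"translation":{"type":"array","items":{"type":"array","items":{"type":"number"}}},"dr":{"type":"array","items":{"type":"array","items":{"type":"number"}}},"jaw":{"type":"number"},"force":{"type":"number"}},"required":["translation","dr"]}

```bash
mkdir -p pics; ls; python3 - <<'E'
from cell import arm, optics
import cv2
print(arm.sense())
for n in("scene","side"):
    s=optics.snapshot(n); cv2.imwrite(f"pics/{n}0.png",s["pixels"][:,:,::-1]); print({k:v for k,v in s.items() if k!="pixels"})
E
```

```text
pics
{'time_s': 0.0, 'joints': array([-1.25198717e+00,  3.42705376e-01,  1.52506911e+00,  9.00637701e-06,
        1.27539666e+00, -1.46017837e-01]), 'joint_vel': array([-1.14665029e-04, -1.14027236e-03,  3.92850459e-04,  1.15020116e-03,
       -9.69731022e-04, -3.59220298e-05]), 'effort': array([ 1.28763069e-03, -4.33673286e+01, -2.46011943e+01, -1.08699321e-04,
        7.71626132e-03, -1.60988867e-05]), 'ee_pos': array([ 235.22046947, -468.88321527,  230.61678772]), 'orientation': array([-7.86671595e-04,  9.73113336e-01,  2.30325447e-01, -6.38113942e-05]), 'ft_force': array([-0.61487233, -0.22980096,  0.03630911]), 'ft_torque': array([-0.02589146,  0.00952572, -0.01185106]), 'gripper_force': 0.0, 'width': 0.9994434818611084}
{'fx': 461.58420179499444, 'fy': 461.58420179499444, 'cx': 281.6599892079098, 'cy': 214.89058832051225, 'rvec': array([ 1.57909369,  1.94079228, -0.84451197]), 'tvec': array([  98.10955833, -294.64431172, 1521.44458696])}
{'fx': 518.8473620424021, 'fy': 518.8473620424021, 'cx': 284.90595670213617, 'cy': 213.06853070655578, 'rvec': array([ 1.0232256 , -2.53555691,  0.96214445]), 'tvec': array([ 375.56198488,  315.73150202, 1326.37675229])}
```

View pics/scene0.png

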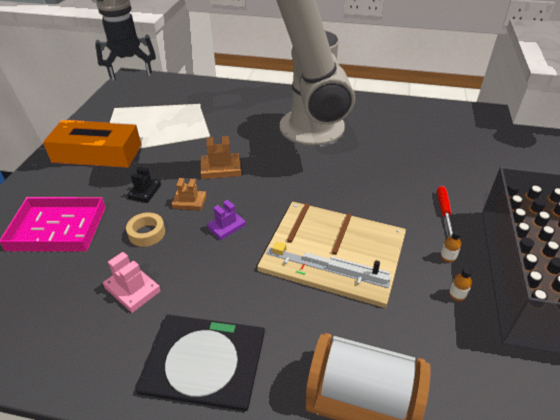

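View pics/side0.png

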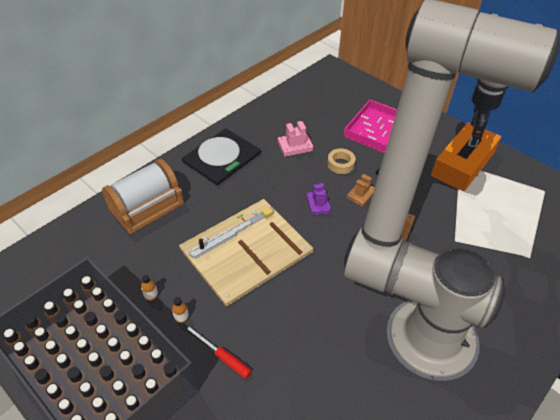

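The scene picture shows five axle-block shapes: black (143,183), large brown (220,160), small brown (188,193), purple (226,218) and pink (130,280). I choose the small brown one at (188,193). The jig's knob is at (376,267) and the yellow keeper at (278,248). In the side view the knob is at (201,243) and the small brown block at (362,190), partly occluded.

```bash
cat > h.py <<'E'
import numpy as np, cv2
from cell import arm, optics
from scipy.spatial.transform import Rotation as R
def cam(s, st=None):
    """returns camera-to-world rotation and camera centre"""
    if "rvec" in s:
        r=R.from_rotvec(s["rvec"]).as_matrix(); return r.T, -r.T@s["tvec"]
    w,x,y,z=st["orientation"]; r=R.from_quat([x,y,z,w]).as_matrix(); H=np.array(s["hand_eye"])
    return r@H[:3,:3], r@H[:3,3]+st["ee_pos"]
def ray(s,uv,z,st=None):
    Rc,c=cam(s,st); uv=np.atleast_2d(uv).astype(float)
    d=np.c_[(uv[:,0]-s["cx"])/s["fx"],(uv[:,1]-s["cy"])/s["fy"],np.ones(len(uv))]@Rc.T
    return c+d*((z-c[2])/d[:,2])[:,None]
def proj(s,P,st=None):
    Rc,c=cam(s,st); p=(np.atleast_2d(P)-c)@Rc
    return np.c_[p[:,0]/p[:,2]*s["fx"]+s["cx"],p[:,1]/p[:,2]*s["fy"]+s["cy"]]
def hsv(s): return cv2.cvtColor(s["pixels"],cv2.COLOR_RGB2HSV)
def blob(m,seed=None):
    n,l,st,c=cv2.connectedComponentsWithStats(m.astype(np.uint8))
    i=1+np.argmax(st[1:,4]) if seed is None else 1+np.argmin(np.hypot(*(c[1:]-seed).T)+1000*(st[1:,4]<30))
    return l==i
def pts(m): return np.argwhere(m)[:,::-1]
E
python3 - <<'E'
from h import *
s=optics.snapshot("scene"); h=hsv(s)
for p in [(330,290),(300,215),(188,200),(220,168),(146,222),(376,267),(278,248)]: print(p,h[p[1],p[0]])
H,S,V=[h[...,i].astype(int) for i in range(3)]
m=(H>10)&(H<28)&(S>60)&(V>150)
m=cv2.morphologyEx(m.astype(np.uint8),cv2.MORPH_CLOSE,np.ones((15,15)))
b=blob(m,(330,250)); P=ray(s,pts(b),18)[:,:2].astype(np.float32)
r=cv2.minAreaRect(P); print("board",r,cv2.boxPoints(r))
kn=pts(blob((V<60)&(np.hypot(np.arange(560)[None]-376,np.arange(420)[:,None]-267)<12)));print("knob px",kn.min(0),kn.max(0)); print(ray(s,[kn.mean(0)],60))
ke=pts(blob((H>18)&(H<32)&(S>190),(278,248)));print("keeper",len(ke),ke.mean(0),ray(s,[ke.mean(0)],35))
w=(np.abs(np.arange(560)-188)<22)[None]&(np.abs(np.arange(420)-193)<22)[:,None]
bl=pts(w&(S>110)&(V>50)&(H<20));print("block",len(bl),bl.min(0),bl.max(0))
for z in(0,16):
  print(cv2.minAreaRect(ray(s,bl[bl[:,1]>193],z)[:,:2].astype(np.float32)))
cv2.imwrite("pics/c1.png",np.hstack([cv2.resize(s["pixels"][140:240,100:260],None,fx=4,fy=4,interpolation=cv2.INTER_CUBIC)])[:,:,::-1])
E
```

```text
(330, 290) [ 18 106 132]
(300, 215) [ 12 162 124]
(188, 200) [ 14 172 117]
(220, 168) [ 14 164 138]
(146, 222) [ 17 132 131]
(376, 267) [ 0  0 27]
(278, 248) [ 23 165 242]
board ((542.8966064453125, 142.1105499267578), (300.82867431640625, 242.04681396484375), 81.3852767944336) [[400.7081    11.521225]
 [640.0242   -24.734825]
 [685.0851   272.6999  ]
 [445.76904  308.95593 ]]
knob px [373 262] [378 273]
[[624.7428032  239.31472945  60.        ]]Traceback (most recent call last):
  File "<stdin>", line 10, in <module>
  File "h.py", line 20, in blob
    i=1+np.argmax(st[1:,4]) if seed is None else 1+np.argmin(np.hypot(*(c[1:]-seed).T)+1000*(st[1:,4]<30))
                                                   ~~~~~~~~~^^^^^^^^^^^^^^^^^^^^^^^^^^^^^^^^^^^^^^^^^^^^^^
    return _wrapfunc(a, 'argmin', axis=axis, out=out, **kwds)
    return bound(*args, **kwds)
ValueError: attempt to get argmin of an empty sequence
```

```bash
python3 - <<'E'
from h import *
s=optics.snapshot("scene"); h=hsv(s); sd=optics.snapshot("side")
H,S,V=[h[...,i].astype(int) for i in range(3)]
c=np.array([542.9,142.1,0]);a=-np.radians(8.615);Rj=np.array([[np.cos(a),-np.sin(a),0],[np.sin(a),np.cos(a),0],[0,0,1]])
L=c+Rj@[54,-50,18]; print("lane",L)
for n,p in dict(knobtop=[6,160,53.5],keeper=[0+6,-66,20],lane=[0,0,0]).items(): print(n,L+Rj@p,proj(s,L+Rj@p),proj(sd,L+Rj@p))
w=(np.abs(np.arange(560)-188)<22)[None]&(np.abs(np.arange(420)-193)<22)[:,None]
bm=w&(S>110)&(V>50)&(H<20); bl=pts(bm);print("block",len(bl),bl.min(0),bl.max(0))
print("bench-plane centre", ray(s,[[189,199]],16))
im=s["pixels"].copy(); im[bm]=im[bm]//2+[0,100,0]
cv2.imwrite("pics/c1.png",np.hstack([cv2.resize(x[165:225,140:240],None,fx=4,fy=4,interpolation=cv2.INTER_CUBIC) for x in(s["pixels"],im)])[:,:,::-1])
E
```

```text
lane [588.80101903  84.57525357  18.        ]
knobtop [618.70039329 241.87124023  71.5       ] [[377.68882602 262.11296102]] [[198.39108512 239.09869142]]
keeper [584.84690541  18.42115328  38.        ] [[279.71541293 246.14536539]] [[264.65243805 210.21056013]]
lane [588.80101903  84.57525357  18.        ] [[307.16610078 257.38512201]] [[247.91065765 225.96818605]]
block 849 [171 172] [209 209]
bench-plane centre [[ 445.79856966 -259.30129202   16.        ]]
```

View pics/c1.png

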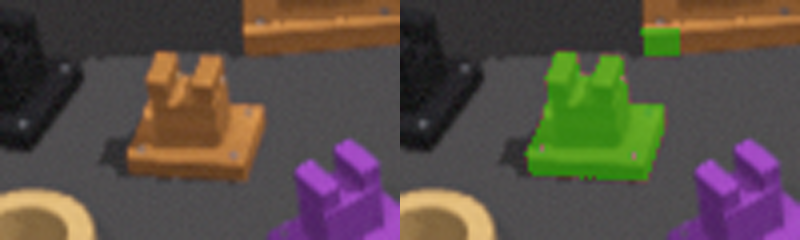

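The crop shows the small brown block clearly: foot top corners at about (176,191), (206,191), (202,205) and (172,203), notch facing the camera. It is visibly smaller than the large brown one. I take a wrist look at it on the way to the bolt.

Emit:
send_rows:
  translation:
    - [0.3,0.35,0.3]
    - [0.6,0.7,0.6]
    - [0.9,1,0.9]
  dr:
    - [0,0,-0.2]
    - [0,0,-0.4]
    - [0,0,-0.6]
  jaw: -1

```text
time_s: 0.55
ee_pos: [318.9, -375.0, 315.1]
orientation: [-0.001, 0.997, 0.073, -0.0]
ft_force: [-0.8, -0.7, -0.5]
width: 0.516
gripper_force: 0.0
```

Emit:
send_rows:
  translation:
    - [0.25,0.35,0]
    - [0.5,0.7,0]
    - [0.7,1,0]
    - [0.7,1,0]
  dr:
    - [0,0,-0.2]
    - [0,0,-0.4]
    - [0,0,-0.573]
    - [0,0,-0.573]

```text
time_s: 0.95
ee_pos: [390.2, -273.0, 314.7]
orientation: [-0.0, 0.997, -0.073, 0.0]
ft_force: [-0.5, -0.3, 0.6]
width: -0.003
gripper_force: 0.0
```

```bash
python3 - <<'E'
from h import *
st=arm.sense(); s=optics.snapshot("wrist"); cv2.imwrite("pics/w1.png",s["pixels"][:,:,::-1]); print(st["time_s"],st["ee_pos"],st["orientation"],st["joints"],s["hand_eye"])
print(proj(s,[445,-255,16],st))
E
```

```text
0.95 [ 390.23980397 -273.00526725  314.71126393] [-4.74537878e-04  9.97307508e-01 -7.33304528e-02  3.91948708e-04] [-7.72381551e-01  1.96080122e-01  1.49358714e+00  1.23965168e-03
  1.45193609e+00  9.45060464e-01] [[ 4.37689469e-04 -9.63077034e-01 -2.69225622e-01  6.92546291e+01]
 [ 9.99999891e-01  4.65485170e-04 -3.94043314e-05 -1.00299200e+00]
 [ 1.63269941e-04 -2.69225575e-01  9.63077132e-01 -1.42475560e+02]
 [ 0.00000000e+00  0.00000000e+00  0.00000000e+00  1.00000000e+00]]
[[256.99603618 120.09657021]]
```

View pics/w1.png

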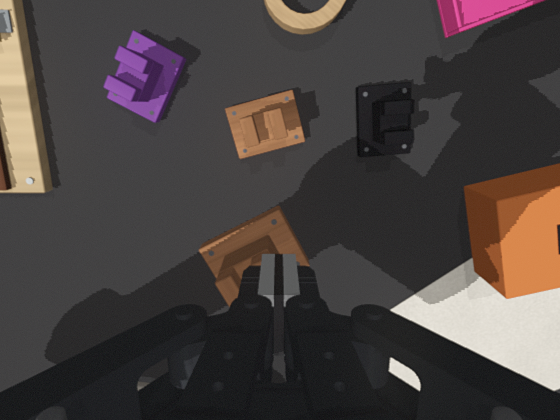

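The wrist view shows the small brown block at (265,125), alone, foot about 70x50 px and tilted about 15° in the picture. The purple, black and large brown blocks are clear of it. I measure it and go on to the bolt.

```bash
python3 - <<'E'
from h import *
st=arm.sense(); s=optics.snapshot("wrist"); h=hsv(s);H,S,V=[h[...,i].astype(int) for i in range(3)]
m=blob((H>5)&(H<20)&(S>110)&(V>60),(265,125)); p=pts(m); print(len(p),p.min(0),p.max(0))
r=cv2.minAreaRect(p.astype(np.float32)); bx=cv2.boxPoints(r); print(r)
c=ray(s,bx,16,st); print(c.round(1), c.mean(0), np.linalg.norm(np.diff(c,axis=0),axis=1))
for d in np.diff(c,axis=0): print(np.degrees(np.arctan2(d[1],d[0])))
E
```

```text
3620 [223  89] [302 157]
((263.34613037109375, 123.26922607421875), (53.67594528198242, 70.34004974365234), 74.74488067626953)
[[ 464.2 -220.4   16. ]
 [ 472.9 -299.4   16. ]
 [ 413.8 -307.9   16. ]
 [ 403.9 -226.1   16. ]] [ 438.711834   -263.45976269   16.        ] [79.46201968 59.79133658 82.39778178]
-83.69857632976424
-171.86848732961275
96.85427019948489
```

Emit:
send_rows:
  translation:
    - [0.1,0.5,0]
    - [0.3,1,0]
  dr:
    - [0,0,0]
    - [0,0,0]

```text
time_s: 1.25
ee_pos: [415.8, -181.6, 314.2]
orientation: [0.0, 0.997, -0.077, -0.0]
ft_force: [1.1, 0.5, 0.6]
width: -0.004
gripper_force: 0.0
```

Emit:
send_rows:
  translation:
    - [0.1,0.5,0]
    - [0.3,1,0]
  dr:
    - [0,0,0]
    - [0,0,0]

```text
time_s: 1.45
ee_pos: [444.5, -85.0, 314.5]
orientation: [0.0, 0.997, -0.076, -0.0]
ft_force: [0.2, 0.0, -0.2]
width: -0.002
gripper_force: 0.0
```

Emit:
send_rows:
  translation:
    - [0.1,0.5,-0.1]
    - [0.3,1,-0.2]
  dr:
    - [0,0,0]
    - [0,0,0]

```text
time_s: 1.65
ee_pos: [472.6, 9.1, 295.8]
orientation: [0.0, 0.997, -0.075, 0.0]
ft_force: [0.5, -1.0, 0.6]
width: -0.002
gripper_force: 0.0
```

Emit:
send_rows:
  translation:
    - [0.1,0.5,-0.2]
    - [0.3,1,-0.3]
    - [0.3,1,-0.3]
    - [0.3,1,-0.3]
  dr:
    - [0,0,0]
    - [0,0,0]
    - [0,0,0]
    - [0,0,0]

```text
time_s: 2.05
ee_pos: [502.9, 108.6, 264.8]
orientation: [0.0, 0.997, -0.074, -0.001]
ft_force: [0.7, -0.2, 0.2]
width: 0.001
gripper_force: 0.0
```

```bash
python3 - <<'E'
from h import *
st=arm.sense(); s=optics.snapshot("wrist"); cv2.imwrite("pics/w2.png",s["pixels"][:,:,::-1]); print(st["time_s"],st["ee_pos"],st["orientation"])
L=np.array([588.8,84.6,18]);a=-np.radians(8.615);Rj=np.array([[np.cos(a),-np.sin(a),0],[np.sin(a),np.cos(a),0],[0,0,1]])
for n,p in dict(knobtop=[6,160,53.5],keeper=[6,-66,20],lane=[0,0,0]).items(): print(n,proj(s,L+Rj@p,st))
E
```

```text
2.05 [502.86930005 108.56729779 264.82063793] [ 3.99885878e-04  9.97288024e-01 -7.35922819e-02 -7.83162891e-04]
knobtop [[102.87441041  71.73820746]]
keeper [[362.11637468  75.56567793]]
lane [[290.43382872  83.20147736]]
```

View pics/w2.png

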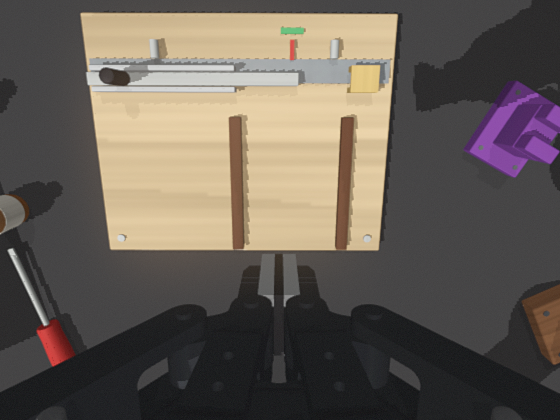

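The wrist view shows the whole jig: knob top at (106,75), keeper at (365,78), drawn bolt end at (298,78), pointer at (293,48), mark at (291,30). The rails run at (236,180) and (345,180). All of it agrees with the predictions to about 3 px. I refine the jig pose from this view.

```bash
python3 - <<'E'
from h import *
st=arm.sense(); s=optics.snapshot("wrist"); h=hsv(s);H,S,V=[h[...,i].astype(int) for i in range(3)]
m=((H>10)&(H<28)&(S>50)&(V>120)).astype(np.uint8); m[255:]=0
m=cv2.morphologyEx(m,cv2.MORPH_CLOSE,np.ones((41,41)));m=blob(m,(240,130))
P=ray(s,pts(m),18,st)[:,:2].astype(np.float32); r=cv2.minAreaRect(P); print(r); print(cv2.boxPoints(r))
for seed in((236,180),(345,180)):
    w=np.zeros_like(m);w[120:242,seed[0]-14:seed[0]+15]=1
    q=pts(blob(w&(V<110)&(S>120)&(H<14)));print(len(q),q.min(0),q.max(0))
    Q=ray(s,q,28,st)[:,:2].astype(np.float32); rr=cv2.minAreaRect(Q); vx=cv2.fitLine(Q,cv2.DIST_L2,0,.01,.01).ravel(); print(rr,vx,np.degrees(np.arctan2(vx[1],vx[0])))
w=np.zeros_like(m);w[60:90,90:135]=1
k=pts(w&(V<50));print("knob",k.min(0),k.max(0))
q,_=k,0; print(ray(s,[[104,75]],71.5,st), ray(s,[[365,78]],38,st))
E
```

```text
((545.6310424804688, 141.47581481933594), (299.5270690917969, 250.40170288085938), 81.4718246459961)
[[399.60522   11.934967]
 [647.2383   -25.198547]
 [691.65686  271.01666 ]
 [444.0238   308.15018 ]]
4 [241 225] [241 228]
((452.4565124511719, 156.05377197265625), (6.496906280517578e-06, 3.369511604309082), 79.95304870605469) [ 9.8472869e-01 -1.7409599e-01  4.5245728e+02  1.5605362e+02] -10.026054
21 [339 136] [339 156]
((521.7084350585938, 43.75048828125), (6.67572021484375e-06, 19.9707088470459), 83.99642181396484) [ 9.9451536e-01 -1.0459051e-01  5.2175342e+02  4.3745758e+01] -6.0035744
knob [110  70] [113  71]
[[616.32008685 240.60205584  71.5       ]] [[582.19728758  14.57446607  38.        ]]
```

Emit:
send_rows:
  translation:
    - [0.2,0.3,-0.1]
    - [0.4,0.6,-0.25]
    - [0.6,0.9,-0.4]
  dr:
    - [0,0,0]
    - [0,0,0]
    - [0,0,0]

```text
time_s: 2.45
ee_pos: [564.0, 196.8, 226.5]
orientation: [0.0, 0.997, -0.076, 0.001]
ft_force: [0.5, -0.3, 0.0]
width: 0.004
gripper_force: 0.0
```

Emit:
send_rows:
  translation:
    - [0.2,0.3,-0.25]
    - [0.4,0.6,-0.5]
    - [0.61,0.91,-0.77]
    - [0.61,0.91,-0.77]
  dr:
    - [0,0,0]
    - [0,0,0]
    - [0,0,0]
    - [0,0,0]

```text
time_s: 2.85
ee_pos: [623.4, 289.4, 142.1]
orientation: [0.002, 0.997, -0.075, -0.004]
ft_force: [-0.6, -1.9, -2.2]
width: 0.004
gripper_force: 0.0
```

Emit:
send_rows:
  translation:
    - [0,0,-0.4]
    - [0,0,-0.8]
    - [0,0,-1]
    - [0,0,-1]
  dr:
    - [0,0,0]
    - [0,0,0]
    - [0,0,0]
    - [0,0,0]

```text
time_s: 3.25
ee_pos: [622.5, 286.2, 46.4]
orientation: [0.001, 0.997, -0.076, -0.003]
ft_force: [-0.4, -0.2, -0.5]
width: -0.001
gripper_force: 0.0
```

Emit:
send_rows:
  translation:
    - [-0.03,-0.2,0]
    - [-0.06,-0.4,0]
    - [-0.09,-0.6,0]
    - [-0.12,-0.8,0]
    - [-0.12,-0.8,0]
  dr:
    - [0,0,0]
    - [0,0,0]
    - [0,0,0]
    - [0,0,0]
    - [0,0,0]

```text
time_s: 3.75
ee_pos: [613.0, 206.3, 51.6]
orientation: [-0.0, 0.997, -0.076, 0.002]
ft_force: [-0.9, -0.3, 0.9]
width: -0.003
gripper_force: 0.0
```

```bash
python3 - <<'E'
from h import *
st=arm.sense(); print(st["ee_pos"],st["ft_force"])
E
```

```text
[612.97729528 206.34098401  51.64432994] [-0.89195585 -0.28407595  0.8690795 ]
```

Emit:
send_rows:
  translation:
    - [-0.01,-0.05,-0.03]
    - [-0.015,-0.1,-0.03]
    - [-0.015,-0.1,-0.03]
  dr:
    - [0,0,0]
    - [0,0,0]
    - [0,0,0]

```text
time_s: 4.05
ee_pos: [610.5, 199.4, 46.4]
orientation: [-0.0, 0.997, -0.075, 0.001]
ft_force: [-0.5, -0.3, -0.0]
width: 0.002
gripper_force: 0.0
```

```bash
python3 - <<'E'
from h import *
st=arm.sense(); s=optics.snapshot("wrist"); cv2.imwrite("pics/w3.png",s["pixels"][:,:,::-1]); print(st["ee_pos"],st["ft_force"])
E
```

```text
[610.48149553 199.42424204  46.35941017] [-0.53665216 -0.26054613 -0.0418239 ]
```

View pics/w3.png

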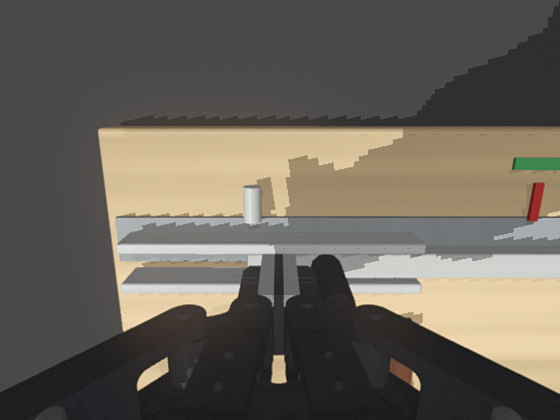

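The picture shows the knob at (330,265), touching the right side of the shut fingers and pushed along with the bolt. I continue in small steps until the force rises.

Emit:
send_rows:
  translation:
    - [-0.01,-0.04,0]
    - [-0.015,-0.08,0]
    - [-0.015,-0.08,0]
  dr:
    - [0,0,0]
    - [0,0,0]
    - [0,0,0]

```text
time_s: 4.4
ee_pos: [608.8, 192.1, 45.8]
orientation: [-0.001, 0.997, -0.075, 0.0]
ft_force: [2.1, 4.5, 0.2]
width: 0.0
gripper_force: 2.2
```

Emit:
send_rows:
  translation:
    - [0,-0.02,0]
    - [-0.005,-0.04,0]
    - [-0.005,-0.04,0]
  dr:
    - [0,0,0]
    - [0,0,0]
    - [0,0,0]

```text
time_s: 4.7
ee_pos: [608.8, 191.7, 46.0]
orientation: [-0.003, 0.997, -0.075, 0.001]
ft_force: [3.6, 17.4, -1.8]
width: 0.001
gripper_force: 9.2
```

The force rose to 17 N at lane y ≈ 110, which matches the end stop at 90 + 7 + half the finger width. The bolt is home. I retreat, check with the scene camera and go to the block.

Emit:
send_rows:
  translation:
    - [0.03,0.2,0]
    - [0.03,0.2,0.5]
    - [0,0.2,0.9]
    - [-0.3,-0.2,1]
    - [-0.4,-0.6,1]
  dr:
    - [0,0,0]
    - [0,0,0]
    - [0,0,0]
    - [0,0,0]
    - [0,0,0]

```text
time_s: 5.2
ee_pos: [567.1, 128.0, 147.8]
orientation: [0.0, 0.997, -0.073, 0.001]
ft_force: [-0.1, -0.8, -0.4]
width: -0.002
gripper_force: 0.0
```

Emit:
send_rows:
  translation:
    - [-0.2,-0.4,0.3]
    - [-0.4,-0.8,0.6]
    - [-0.5,-1,0.8]
  dr:
    - [0,0,0.2]
    - [0,0,0.4]
    - [0,0,0.527]
  jaw: 1

```text
time_s: 5.5
ee_pos: [516.5, 25.6, 226.7]
orientation: [0.001, 0.998, 0.065, -0.001]
ft_force: [0.2, -0.0, 0.1]
width: 0.506
gripper_force: 0.0
```

Emit:
send_rows:
  translation:
    - [-0.2,-0.5,0]
    - [-0.4,-1,0]
    - [-0.4,-1,0]
  dr:
    - [0,0,0]
    - [0,0,0]
    - [0,0,0]

```text
time_s: 5.8
ee_pos: [476.0, -76.2, 225.8]
orientation: [0.001, 0.998, 0.061, -0.001]
ft_force: [1.3, -0.5, -0.2]
width: 0.992
gripper_force: 0.0
```

Emit:
send_rows:
  translation:
    - [-0.2,-0.5,0]
    - [-0.4,-1,0]
    - [-0.4,-1,0]
  dr:
    - [0,0,0]
    - [0,0,0]
    - [0,0,0]

```text
time_s: 6.1
ee_pos: [436.5, -175.7, 225.5]
orientation: [0.001, 0.998, 0.061, -0.001]
ft_force: [0.3, 0.6, -0.3]
width: 1.005
gripper_force: 0.0
```

```bash
python3 - <<'E'
from h import *
st=arm.sense(); s=optics.snapshot("wrist"); h=hsv(s);H,S,V=[h[...,i].astype(int) for i in range(3)]
print(st["time_s"],st["ee_pos"],st["orientation"],st["width"])
u=proj(s,[438.7,-263.5,16],st)[0]; print(u)
m=blob((H>5)&(H<20)&(S>110)&(V>60),u); p=pts(m); print(len(p),p.min(0),p.max(0))
r=cv2.minAreaRect(p.astype(np.float32)); c=ray(s,cv2.boxPoints(r),16,st); print(r,c.round(1),c.mean(0),np.linalg.norm(np.diff(c,axis=0),axis=1))
for d in np.diff(c,axis=0): print(np.degrees(np.arctan2(d[1],d[0])))
z=optics.snapshot("scene")["pixels"][190:310,250:420]
cv2.imwrite("pics/c2.png",np.hstack([cv2.resize(z,(560,420)),cv2.resize(s["pixels"],(240,420))])[:,:,::-1])
E
```

```text
6.1 [ 436.51529404 -175.74181969  225.5249508 ] [ 5.72135425e-04  9.98120595e-01  6.12705563e-02 -9.32506527e-04] 1.0046308897041212
[369.77764949 187.85687607]
5270 [325 155] [413 219]
((369.0256042480469, 186.2454071044922), (87.02269744873047, 63.94586944580078), 1.1691393852233887) [[ 404.2 -225.3   16. ]
 [ 466.2 -216.7   16. ]
 [ 474.6 -298.    16. ]
 [ 412.8 -310.5   16. ]] [ 439.44063153 -262.64169285   16.        ] [62.62553755 81.69564336 62.98364227]
7.861449291999021
-84.12080011654817
-168.5392716590523
```

View pics/c2.png

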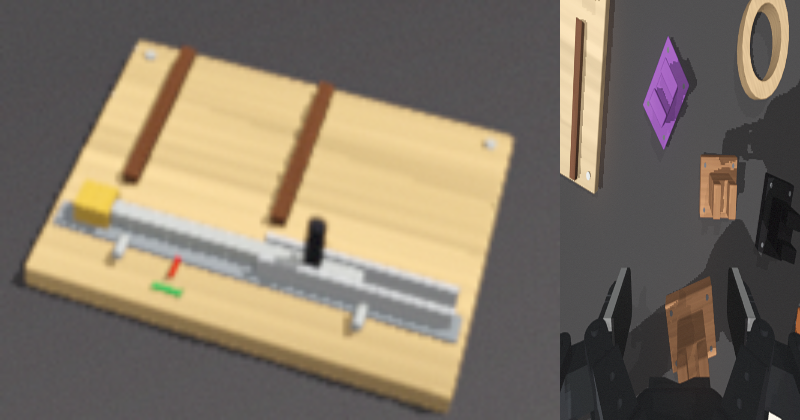

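The crop shows the bolt spanning the lane into the brass keeper (95,200) with the knob at (315,240). The wrist strip shows the brown block free between the opened fingers' path. Now the grasp.

Emit:
send_rows:
  translation:
    - [0.02,-0.45,0]
    - [0.03,-0.87,-0.2]
    - [0.03,-0.87,-0.6]
    - [0.03,-0.87,-1]
    - [0.03,-0.87,-1]
  dr:
    - [0,0,0.02]
    - [0,0,0.02]
    - [0,0,0.02]
    - [0,0,0.02]
    - [0,0,0.02]

```text
time_s: 6.7
ee_pos: [439.1, -255.8, 121.1]
orientation: [-0.004, 0.998, 0.069, -0.004]
ft_force: [-0.4, -0.2, 0.2]
width: 0.996
gripper_force: 0.0
```

Emit:
send_rows:
  translation:
    - [0,0,-0.3]
    - [0,0,-0.6]
    - [0,0,-0.9]
    - [0,0,-1]
    - [0,0,-1]
  dr:
    - [0,0,0]
    - [0,0,0]
    - [0,0,0]
    - [0,0,0]
    - [0,0,0]

```text
time_s: 7.2
ee_pos: [441.7, -258.6, 25.9]
orientation: [-0.0, 0.998, 0.069, -0.0]
ft_force: [0.1, -0.4, 0.3]
width: 1.0
gripper_force: 0.0
```

Emit:
send_rows:
  translation:
    - [-0.02,-0.04,-0.05]
    - [-0.02,-0.04,-0.05]
    - [-0.02,-0.04,-0.05]
  dr:
    - [0,0,0]
    - [0,0,0]
    - [0,0,0]

```text
time_s: 7.5
ee_pos: [439.6, -264.0, 21.8]
orientation: [0.001, 0.998, 0.068, 0.001]
ft_force: [1.9, -0.1, 0.6]
width: 0.999
gripper_force: 0.0
```

Emit:
send_rows:
  translation:
    - [0,0,0]
    - [0,0,0]
    - [0,0,0]
    - [0,0,0]
    - [0,0,0]
  dr:
    - [0,0,0]
    - [0,0,0]
    - [0,0,0]
    - [0,0,0]
    - [0,0,0]
  jaw: -1
  force: 50

```text
time_s: 8.0
ee_pos: [439.3, -263.6, 21.1]
orientation: [0.0, 0.998, 0.068, 0.0]
ft_force: [-0.9, 0.9, 5.9]
width: 0.509
gripper_force: 50.9
```

Emit:
send_rows:
  translation:
    - [0,0,0]
    - [0,0,0]
    - [0,0,0.1]
    - [0,0,0.3]
    - [0,0,0.3]
  dr:
    - [0,0,0]
    - [0,0,0]
    - [0,0,0]
    - [0,0,0]
    - [0,0,0]

```text
time_s: 8.5
ee_pos: [440.2, -264.3, 52.8]
orientation: [0.001, 0.998, 0.069, 0.001]
ft_force: [-0.2, -0.6, -1.3]
width: 0.51
gripper_force: 50.7
```

Grasp holds: opening 43.5 mm against a 44 mm post. Lift and carry to the lane.

Emit:
send_rows:
  translation:
    - [0,0,0.5]
    - [0,0.2,1]
    - [0.1,0.6,1]
    - [0.23,0.95,1]
  dr:
    - [0,0,0]
    - [0,0,0]
    - [0,0,0]
    - [0,0,0]

```text
time_s: 8.9
ee_pos: [462.4, -167.7, 152.1]
orientation: [0.001, 0.998, 0.068, 0.001]
ft_force: [0.1, 0.2, -0.9]
width: 0.511
gripper_force: 51.4
```

Emit:
send_rows:
  translation:
    - [0.1,0.4,0]
    - [0.18,0.7,0]
    - [0.25,1,0]
  dr:
    - [0,0,-0.2]
    - [0,0,-0.4]
    - [0,0,-0.546]

```text
time_s: 9.2
ee_pos: [487.0, -66.8, 150.3]
orientation: [-0.0, 0.997, -0.076, -0.0]
ft_force: [-0.1, 0.2, -1.8]
width: 0.51
gripper_force: 51.1
```

Emit:
send_rows:
  translation:
    - [0.1,0.4,0]
    - [0.18,0.7,0]
    - [0.25,1,0]
  dr:
    - [0,0,0]
    - [0,0,0]
    - [0,0,0]

```text
time_s: 9.5
ee_pos: [512.0, 33.1, 150.2]
orientation: [0.0, 0.997, -0.074, -0.0]
ft_force: [0.1, -0.3, -1.1]
width: 0.51
gripper_force: 51.2
```

Emit:
send_rows:
  translation:
    - [0.08,0.25,0]
    - [0.15,0.5,-0.1]
    - [0.2,0.61,-0.3]
    - [0.2,0.61,-0.4]
    - [0.2,0.61,-0.4]
  dr:
    - [0,0,0]
    - [0,0,0]
    - [0,0,0]
    - [0,0,0]
    - [0,0,0]

```text
time_s: 10.0
ee_pos: [530.5, 92.3, 108.8]
orientation: [0.0, 0.997, -0.074, -0.002]
ft_force: [0.2, 0.0, -2.0]
width: 0.508
gripper_force: 51.2
```

```bash
python3 - <<'E'
from h import *
st=arm.sense(); s=optics.snapshot("wrist"); print(st["time_s"],st["ee_pos"],st["orientation"],2*np.degrees(np.arctan2(st["orientation"][2],st["orientation"][1])))
cv2.imwrite("pics/w4.png",s["pixels"][:,:,::-1])
L=np.array([587.5,83.8,18]);a=-np.radians(8.57);Rj=np.array([[np.cos(a),-np.sin(a),0],[np.sin(a),np.cos(a),0],[0,0,1]])
print("tcp in lane",Rj.T@(st["ee_pos"]-L)); print(proj(s,np.array([L+Rj@p for p in([0,0,0],[-29,50,10],[-29,-50,10],[6,-66,20])]),st))
E
```

```text
10.0 [530.54167175  92.30447669 108.76205996] [ 4.17546727e-04  9.97249574e-01 -7.40827647e-02 -2.20378511e-03] -8.497065361549357
tcp in lane [-5.75896792e+01 -7.82737038e-02  9.07620600e+01]
[[279.84782786 123.15894616]
 [196.75753959 173.24388166]
 [362.77661724 173.49458827]
 [399.75400516 114.17574404]]
```

View pics/w4.png

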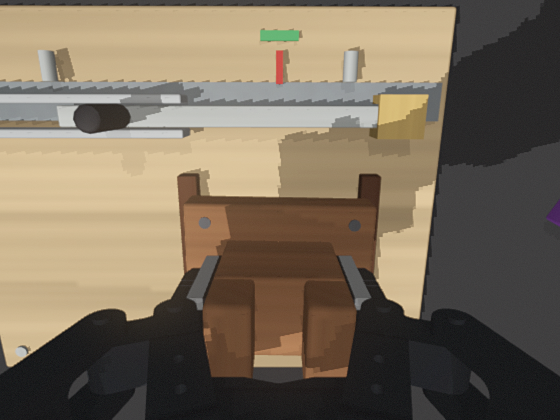

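The block hangs over the lane: foot front edge from (187,198) to (377,205), rail tips at (189,175) and (369,175), bolt near edge at row ~127, pointer (280,68) short of the green mark (280,35). The foot edge seems slightly tilted, so I measure it.

```bash
python3 - <<'E'
from h import *
st=arm.sense(); s=optics.snapshot("wrist"); V=cv2.GaussianBlur(s["pixels"].astype(float).sum(2),(5,3),0)
g=np.diff(V,axis=0)
def edge(cols,r0,r1,sign,z):
    p=np.array([(c,r0+np.argmax(sign*g[r0:r1,c])+.5) for c in cols]); f=np.polyfit(p[:,0],p[:,1],1)
    k=np.abs(np.polyval(f,p[:,0])-p[:,1])<3; f=np.polyfit(p[k,0],p[k,1],1)
    e=np.array([cols[0],cols[-1]]); P=ray(s,np.c_[e,np.polyval(f,e)],z,st); d=P[1]-P[0]
    print(f,k.sum(),len(p),P.round(1).tolist(),np.degrees(np.arctan2(d[0],-d[1])))
print("foot"); edge(range(205,355,3),185,218,-1,18+70)   # foot top now at about tcp-5
print("foot z103"); edge(range(205,355,3),185,218,-1,103)
print("bolt"); edge(range(200,365,3),118,136,-1,21.5)
print("bolt far"); edge(range(200,365,3),98,112,1,33.5)
E
```

```text
foot
[1.60064026e-02 1.92122217e+02] 50 50 [[565.4, 121.3, 88.0], [554.5, 55.8, 88.0]] -9.46845646072512
foot z103
[1.60064026e-02 1.92122217e+02] 50 50 [[568.6, 117.7, 103.0], [558.7, 58.3, 103.0]] -9.468456460725125
bolt
[-1.18185088e-03  1.27893222e+02] 34 55 [[593.0, 131.4, 21.5], [578.6, 34.8, 21.5]] -8.451080585805244
bolt far
[-1.38917452e-16  1.07500000e+02] 55 55 [[604.3, 126.6, 33.5], [590.7, 36.3, 33.5]] -8.515533288703379
```

Foot yaw is −9.5° against −8.5° for the bolt, so I turn +1° and lower.

Emit:
send_rows:
  translation:
    - [0,0,-0.3]
    - [0,0,-0.5]
    - [0,0,-0.62]
    - [0,0,-0.62]
    - [0,0,-0.62]
  dr:
    - [0,0,0.033]
    - [0,0,0.033]
    - [0,0,0.033]
    - [0,0,0.033]
    - [0,0,0.033]

```text
time_s: 10.6
ee_pos: [532.7, 92.2, 49.6]
orientation: [-0.0, 0.998, -0.066, 0.001]
ft_force: [0.1, 0.5, -0.2]
width: 0.509
gripper_force: 51.2
```

Emit:
send_rows:
  translation:
    - [0,0,-0.02]
    - [0,0,-0.04]
    - [0,0,-0.05]
    - [0,0,-0.05]
  dr:
    - [0,0,0]
    - [0,0,0]
    - [0,0,0]
    - [0,0,0]

```text
time_s: 11.0
ee_pos: [532.1, 92.6, 43.8]
orientation: [0.0, 0.998, -0.066, 0.0]
ft_force: [-0.3, -0.7, -1.5]
width: 0.506
gripper_force: 51.2
```

Emit:
send_rows:
  translation:
    - [0,0,-0.02]
    - [0,0,-0.04]
    - [0,0,-0.04]
    - [0,0,-0.04]
  dr:
    - [0,0,0]
    - [0,0,0]
    - [0,0,0]
    - [0,0,0]

```text
time_s: 11.4
ee_pos: [532.0, 92.6, 39.6]
orientation: [0.0, 0.998, -0.066, -0.0]
ft_force: [0.6, -0.3, -0.9]
width: 0.514
gripper_force: 51.2
```

Emit:
send_rows:
  translation:
    - [0,0,-0.01]
    - [0,0,-0.015]
    - [0,0,-0.015]
  dr:
    - [0,0,0]
    - [0,0,0]
    - [0,0,0]

```text
time_s: 11.7
ee_pos: [532.2, 92.6, 39.2]
orientation: [0.0, 0.998, -0.066, 0.0]
ft_force: [-2.5, 0.4, 7.1]
width: 0.51
gripper_force: 52.2
```

Emit:
send_rows:
  translation:
    - [0.06,-0.01,0.01]
    - [0.12,-0.02,0.01]
    - [0.18,-0.027,0.01]
    - [0.18,-0.027,0.01]
  dr:
    - [0,0,0]
    - [0,0,0]
    - [0,0,0]
    - [0,0,0]

```text
time_s: 12.1
ee_pos: [551.3, 89.7, 39.2]
orientation: [-0.0, 0.998, -0.066, 0.001]
ft_force: [1.1, 0.5, 1.2]
width: 0.51
gripper_force: 51.4
```

Emit:
send_rows:
  translation:
    - [0.03,-0.005,0]
    - [0.05,-0.008,0]
    - [0.05,-0.008,0]
  dr:
    - [0,0,0]
    - [0,0,0]
    - [0,0,0]

```text
time_s: 12.4
ee_pos: [555.3, 89.0, 39.2]
orientation: [0.0, 0.998, -0.066, 0.0]
ft_force: [0.3, 0.8, 0.7]
width: 0.512
gripper_force: 51.5
```

Emit:
send_rows:
  translation:
    - [0.02,-0.003,0]
    - [0.04,-0.006,0]
    - [0.04,-0.006,0]
    - [0.04,-0.006,0]
  dr:
    - [0,0,0]
    - [0,0,0]
    - [0,0,0]
    - [0,0,0]

```text
time_s: 12.8
ee_pos: [558.7, 88.5, 39.2]
orientation: [0.0, 0.998, -0.066, -0.0]
ft_force: [-3.9, 0.5, 4.4]
width: 0.509
gripper_force: 51.5
```

Emit:
send_rows:
  translation:
    - [0.02,-0.003,0]
    - [0.04,-0.006,0]
    - [0.04,-0.006,0]
    - [0.04,-0.006,0]
  dr:
    - [0,0,0]
    - [0,0,0]
    - [0,0,0]
    - [0,0,0]

```text
time_s: 13.2
ee_pos: [561.6, 88.1, 39.2]
orientation: [0.0, 0.998, -0.066, -0.002]
ft_force: [-8.4, 0.9, 7.8]
width: 0.507
gripper_force: 52.0
```

```bash
python3 - <<'E'
from h import *
st=arm.sense(); s=optics.snapshot("wrist"); print(st["ee_pos"],st["ft_force"],st["ft_torque"])
cv2.imwrite("pics/w5.png",s["pixels"][:,:,::-1])
E
```

```text
[561.55205456  88.10444994  39.2475004 ] [-8.42530127  0.87264521  7.81112075] [0.2418524  1.28583869 0.06142991]
```

View pics/w5.png

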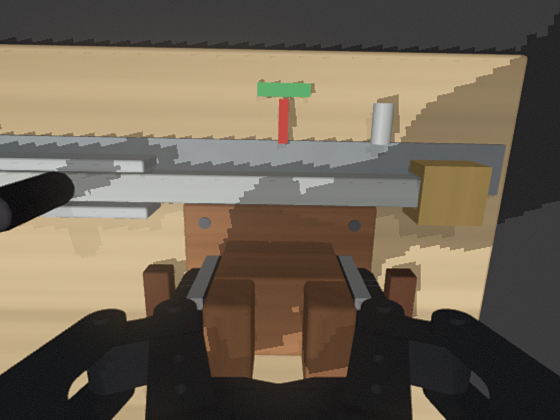

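The picture shows the foot's front edge flush along the bolt and parallel to it (row ~205). The pointer tip at (284,98) is just short of the green mark (rows 82–97). I press a little further, easing the downward force.

Emit:
send_rows:
  translation:
    - [0,0,0.008]
    - [0.015,-0.002,0.008]
    - [0.035,-0.005,0.008]
    - [0.035,-0.005,0.008]
    - [0.035,-0.005,0.008]
  dr:
    - [0,0,0]
    - [0,0,0]
    - [0,0,0]
    - [0,0,0]
    - [0,0,0]

```text
time_s: 13.75
ee_pos: [564.4, 87.7, 39.3]
orientation: [0.0, 0.998, -0.066, -0.002]
ft_force: [-8.6, 0.3, 4.2]
width: 0.511
gripper_force: 51.7
```

```bash
python3 - <<'E'
from h import *
st=arm.sense(); s=optics.snapshot("wrist"); print(st["ee_pos"],st["ft_force"],st["ft_torque"])
h=hsv(s);H,S,V=[h[...,i].astype(int) for i in range(3)]
w=np.zeros(H.shape,bool); w[:160,230:340]=1
r=pts(w&((H<8)|(H>172))&(S>150)&(V>60)); g=pts(w&(H>45)&(H<90)&(S>100))
print(r.min(0),r.max(0),g.min(0),g.max(0))
P=lambda p:ray(s,p,20,st); print("tip..mark near, far mm", P([[r[:,0].mean(),r[:,1].min()]]),P([[g[:,0].mean(),g[:,1].max()]]),P([[g[:,0].mean(),g[:,1].min()]]))
cv2.imwrite("pics/w6.png",cv2.resize(s["pixels"][40:240,140:420],None,fx=2.5,fy=2.5)[:,:,::-1])
E
```

```text
[564.41030846  87.65342343  39.34117893] [-8.59612385  0.32728024  4.21406837] [0.26835648 1.36423885 0.02043082]
[278  99] [288 142] [258  90] [309 103]
tip..mark near, far mm [[634.79480817  77.41848761  20.        ]] [[633.19836524  77.49098262  20.        ]] [[638.2990136   76.83767455  20.        ]]
```

View pics/w6.png

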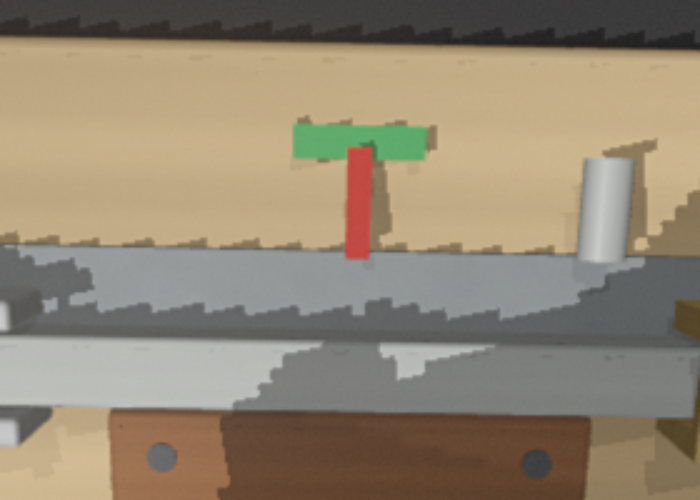

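The crop shows the red tip over the green mark's near third, about 7 mm of travel, with the foot edge flush along the bolt. One more millimetre brings it to about 8 N.

Emit:
send_rows:
  translation:
    - [0.01,-0.002,0]
    - [0.014,-0.002,0]
    - [0.014,-0.002,0]
    - [0.014,-0.002,0]
    - [0.014,-0.002,0]
  dr:
    - [0,0,0]
    - [0,0,0]
    - [0,0,0]
    - [0,0,0]
    - [0,0,0]

```text
time_s: 14.3
ee_pos: [565.1, 87.6, 39.4]
orientation: [0.0, 0.998, -0.066, -0.003]
ft_force: [-10.4, 1.4, 6.3]
width: 0.508
gripper_force: 51.9
```

```bash
python3 - <<'E'
from h import *
st=arm.sense(); s=optics.snapshot("wrist"); print(st["time_s"],st["ee_pos"],st["ft_force"],st["gripper_force"])
h=hsv(s);H,S,V=[h[...,i].astype(int) for i in range(3)]
w=np.zeros(H.shape,bool); w[:160,230:340]=1
r=pts(w&((H<8)|(H>172))&(S>150)&(V>60)); g=pts(w&(H>45)&(H<90)&(S>100))
P=lambda p:ray(s,p,20,st)[0,0]; print("tip, mark near, far x", P([[r[:,0].mean(),r[:,1].min()]]),P([[g[:,0].mean(),g[:,1].max()]]),P([[g[:,0].mean(),g[:,1].min()]]))
E
```

```text
14.3 [565.11200043  87.56424313  39.37951837] [-10.43685501   1.38404263   6.31767521] 51.94549709558487
tip, mark near, far x 635.4694503329204 633.0852079968064 638.19820467518
```

```bash
python3 -c "
from cell import arm
print(arm.hand_in())"
```

```text
the job is handed in; nothing more can be done
None
```

I handed the job in at about 14 s: the bolt is home in its keeper, and the small brown axle block stands flat in the lane, square against the bolt. The arm is still pressing, with the red pointer on the green mark at about 8 mm of gate travel, so about 8 N. The other things on the bench were not touched.

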